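# Zero a phone turntable with the play taken up

### The job

Wind the turntable's handwheel by its knob anticlockwise (seen from above), past the zero mark, slowly until the platter's steel finger bears firmly but gently against the steel stop block: about 15 N at the knob, never more than 25 N. Then wind back clockwise and stop with the finger on the zero line, so that the wheel's play stays taken up in the clockwise direction, and let go. Turn it only by the handwheel: do not touch the finger, and leave the jar and the bottle on the base plate where they stand.

Things in the scene. Friction and masses are not known exactly. Their poses are not given: they have to be found in the camera images.
- base: Fixed square base plate of the phone turntable, steel, 460 x 460 x 12 mm. Origin: centre of its underside, on the turntable's upright axis; its x axis points to the zero line. Above it turns a round aluminium platter, 324 mm across, with three phones in nests (top 48 mm above the table). A steel stop block (40 x 50 x 85 mm tall, 3 kg) stands on the plate; its place changes and is not measured.
- zero_post (a point): Top centre of the zero post, a small steel post (14 x 12 mm, 36 mm high) on the base plate at 222 mm from the axis, at the outer end of the zero line, a white line on the plate. The stop block lies anticlockwise of it and meets the finger 0.2 to 0.5 rad past zero.
- platter (a joint): Angle of the platter from zero, rad: 0 when its finger lies over the zero line, growing anticlockwise seen from above. It starts clockwise of zero (-1.0 to -0.45). It stays where it is left; dragging it takes about 4 N at the knob.
- lug: The platter's finger: steel bar 60 x 8 x 16 mm (underside 30 mm above the table) sticking out of the rim along its own x axis, to 215 mm from the axis. Origin: on the axis at table height. It turns with the platter and meets the stop block, where it bears with about 0.27 times the knob's push beyond the drag (15 N at the knob: about 3 N).
- handwheel (a joint): Angle of the handwheel relative to the platter, rad: its play (lost motion), 0 to 0.35, starting anywhere between. At 0 the play is taken up in the clockwise direction (the wheel then drags the platter clockwise), at 0.35 anticlockwise. In between the wheel turns almost freely (0.5 N at the knob) and the platter stands still.
- hub (a point): Point on the turntable's axis at the top of the handwheel's hub, 94 mm above the table. The handwheel is a black solid disc 140 mm across on the same axis as the platter, its rim's top 88 mm above the table.
- knob_mid (a point): Centre of the handwheel's upright bare-metal knob, 115 mm above the table: 24 to 26 mm thick at this height, top 137 mm, underside 91 mm. It stands 54 mm from the axis and spins freely on its pin, so it can be gripped from above and led round the axis without turning the gripper.
- jar: Small jar, 40 mm across, 50 mm tall, loose on a corner of the base plate. Origin: centre of its underside. A bystander.
- cleaner: Small bottle, 38 mm across, 85 mm tall, loose on another corner of the base plate. Origin: centre of its underside. A bystander.

How it is judged (in metres and radians):
On the way:
1. past zero, the finger bears on the stop block with more than 1.5 N (about 10 N at the knob, drag included) for 0.2 s (value of joint platter above 0.12 rad and contact force between lug and anything else above 1.5 N), for 0.2 s.
At the end, for the whole second after the job is handed in: The platter rests within 0.03 rad of zero (6 mm at the finger's tip), the handwheel's play is taken up clockwise (handwheel joint under 0.06 rad), the finger touches nothing and the wheel has been let go (value of joint platter between -0.03 and 0.03 rad and value of joint handwheel below 0.06 rad and velocity of joint platter between -0.02 and 0.02 rad/s and contact force between lug and anything else below 0.3 N).
It fails at once if the finger is pressed with more than 6 N (about 25 N at the knob) (contact force between lug and anything else above 6 N).
It fails at once if the robot touches the platter's finger (contact force between any of the fingers, the arm and lug above 0.5 N).
It fails at once if the jar is moved by more than 30 mm (distance of jar from where it was at the start of the episode above 0.03 m).
It fails at once if the bottle is moved by more than 30 mm (distance of cleaner from where it was at the start of the episode above 0.03 m).
It also fails if it takes over 69 s, if anything falls off the work surface, if the arm or the gripper's body presses on something with over 40 N, if the wrist force passes 120 N, or if a joint passes its speed limit or range.

### The arm

A 6-joint arm with a two-finger parallel gripper is mounted at the origin on the work surface. World frame = base frame: x ahead of the robot, y to its left, z up, the work surface at z = 0. Lengths are in mm, angles in rad, forces in N, time in s.
With the tool pointing down it reaches from about 350 to 725 mm from the base axis. Payload 6 kg.
Tool frame: the origin (TCP) lies at the very end of the fingers, on their centre line; the grasp point (between the pads) lies pinch_z behind it (pinch_z is the distance from the TCP to the grasp point, in mm); z points along the fingers, y is the line along which they close (so a half turn about z gives the same grasp; the last joint's range is limited). The gripper opens to 85 mm and grips with 20 to 120 N. Pads are 22 mm wide; open, the fingers measure 114 mm over their backs; the gripper's body (76 mm by 85 mm) begins 54 mm behind the grasp point. The pads swing forward as they close: fully open they stand 13 mm farther back than shut.
Start: joints at [1.447, 0.04, 0.085, 0, -1.615, -0.334], TCP at [265.157, 538.206, 231.261] pointing down, gripper open.
Joint ranges: [-2.56, 2.56], [-1.29, 2.01], [-1.08, 1.49], [-3.29, 1.98], [-2.81, -0.18], [-2.99, 2.99]. Speed limits (rad/s): [2.57, 2.57, 3.01, 3.14, 3.14, 3.14].

### API

Orientations are given as a rotation vector (axis times angle).
In Python, from bench import * gives the robot as it stands.
- The arm moves only by the tool arm_command, never from a script. Its argument "targets" is one flat list of numbers, 7 for each row, row after row: the turn, a rotation vector about the world's x, y, z each as a share of 30 degrees, from -1 to 1, then the shift along the world's x, y, z each as a share of 0.2 m, from -1 to 1, then the gripper's target within -1 to 1 (shut at 1, half-way at 0, fully open at -1). A call has 1 to 12 rows; each row shifts and turns the commanded pose from where the row before left it; what a row does not reach is not made up. A row lasts 1/12 s, in which the tool goes at most 41.7 mm and 7.16 degrees, less where a joint would pass 70% of its speed; a pose out of reach is approached as far as the arm can. A call with a number of a shift or a turn outside -1 to 1 is refused whole. A call with a gripper value outside its range is refused whole. The fingers move at their own pace and stop on an object; the grip force is fixed at half the most. Time passes only in rows, so rows that do not move let the fingers close. It gives the time, the measured TCP pose, the force, the opening and the grip force at its end, in the units of the state.
- read_state(): the state, without advancing time (a new reading comes with each control period).
- grab_frame(name): name is "scene" or "top" or "wrist"; returns a dict with "pixels" (384x512x3 uint8, blue, green, red), "z_map" (384x512 float32, mm along the optical axis (not along the pixel's ray), 0 where there is no reading), "K" (3x3 intrinsics, pixels), "distortion" ([k1, k2, p1, p2, k3] as OpenCV has them; the pictures are not rectified), "xyz" and "rotation" of the camera in the world; the wrist camera has in their place "hand_eye" (4x4, takes a point from camera to tool coordinates, whose origin is the TCP and whose axes are the flange's). Camera axes: x right, y down, z forward; pixel columns grow to the right and rows downward; lengths in mm; the calibration is good to about 2 mm. A picture is of the moment at which its call begins: read the wrist's pose just before it.
- close_job(): hands the job in; it is judged then, once.
The state is a dict: "t": time; "qpos": joint angles; "joint_vel": joint speeds; "joint_efforts": joint torques, N m; "tcp_pos": TCP position; "tcp_rot": TCP orientation; "wrist_force": force on the tool from outside, world axes, zero at the start; "torque": the same for the moment, N m; "width": finger opening in mm; "gripper_force": force on a finger pad.
Only numpy, scipy, OpenCV 4.12 (cv2) and the standard library are available. Lean on these libraries where they do the work, as an engineer would, in place of code of your own. Each camera call takes 0.05 s, during which the arm holds its last target. There are 200 camera calls.

## Working session

There is one attempt and no reset: what is moved stays moved. The work goes in short steps, Python scripts to look and compute and a tool call to move; the robot and the scene stay as the last step left them, time stands still between calls to the robot, and variables do not carry over. Pictures are saved under pics/ and viewed, at most 10 in all, crops included, and the job is handed in when it is done.

Besides the shell and the picture viewer there is one more tool, called after "Request:" as a command line: name --argument value ..., lists and objects as JSON in quotes. arm_command: Moves the arm, as the interface text tells. Its arguments: {"type":"object","properties":{"targets":{"type":"array","items":{"type":"number"}}},"required":["targets"]}

```bash
ls; mkdir -p pics; python3 - <<'E'
from bench import *
import cv2,numpy as np,pickle
s=read_state(); print(s)
d={}
for n in("scene","top"):
    f=grab_frame(n); d[n]=f; cv2.imwrite(f"pics/{n}0.png",f["pixels"]); print(n,f["xyz"],f["rotation"],f["K"],f["distortion"])
pickle.dump(d,open("f0.pkl","wb"))
E
```

```text
pics
{'t': 0.0, 'qpos': array([ 1.44665895e+00,  4.08429287e-02,  8.38061415e-02, -4.43079998e-04,
       -1.61549516e+00, -3.33716119e-01]), 'joint_vel': array([ 0.00034983, -0.00075121,  0.00055945,  0.00106753, -0.00026098,
       -0.0011266 ]), 'joint_efforts': array([-1.30110739e-04, -3.68209469e+01,  3.47417307e+01,  6.93226129e+00,
       -5.30346195e-03, -5.49571141e-06]), 'tcp_pos': array([264.99395433, 537.94992761, 230.26270047]), 'tcp_rot': array([ 3.05791084e+00, -7.12497263e-01, -4.06110969e-04]), 'wrist_force': array([-0.68727714,  1.17032208,  0.25279662]), 'torque': array([-0.00364428,  0.03427246,  0.0189518 ]), 'gripper_force': 0.0, 'width': 85.41374902650949}
scene [1171.32211453 -411.43188531  773.49083552] [-2.10165593 -1.06869359  0.46908582] [[473.3313522    0.         258.42349527]
 [  0.         473.3313522  198.11971394]
 [  0.           0.           1.        ]] [-0.17981511  0.          0.          0.          0.        ]
top [ 4.89691158e+02 -3.01944104e-01  1.22925430e+03] [-2.21921076  2.16587204 -0.04546323] [[455.9771386    0.         260.98873206]
 [  0.         455.9771386  194.74113343]
 [  0.           0.           1.        ]] [0.04534682 0.         0.         0.         0.        ]
```

View pics/top0.png

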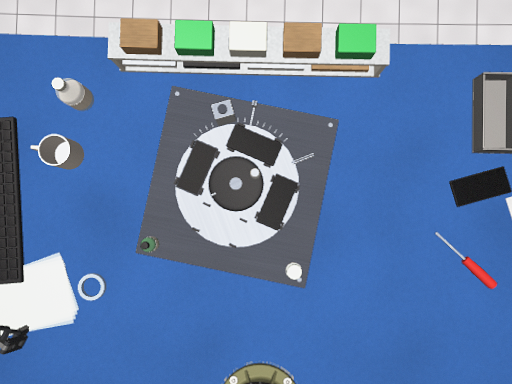

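View pics/scene0.png

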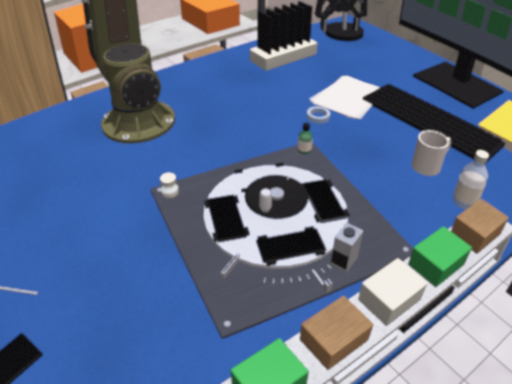

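The top view shows the hub at about (236,183), the knob at (255,172), the finger at (303,158), the zero post and line at (253,108), and the stop block at (222,109). The jar is at (294,271) and the bottle at (149,244). The scene view agrees with this. I'll enlarge the top view to get exact pixels.

```bash
cat > h.py <<'E'
import numpy as np,cv2
from scipy.spatial.transform import Rotation as R
def ray(f,uv):
    p=cv2.undistortPoints(np.array([[uv]],float),f["K"],f["distortion"])[0,0]
    return R.from_rotvec(np.ravel(f["rotation"])).apply([p[0],p[1],1.]) if np.size(f["rotation"])==3 else np.array(f["rotation"])@[p[0],p[1],1.]
def at(f,uv,z):
    d=ray(f,uv); c=np.array(f["xyz"]); return c+d*(z-c[2])/d[2]
def px(f,P):
    rot=R.from_rotvec(np.ravel(f["rotation"])).as_matrix().T
    return cv2.projectPoints(np.array(P,float).reshape(-1,3),rot,-rot@np.array(f["xyz"]),f["K"],f["distortion"])[0][:,0]
E
python3 - <<'E'
import pickle
from h import *
d=pickle.load(open("f0.pkl","rb"));f=d["top"]
c=f["pixels"][85:235,130:330]
cv2.imwrite("pics/topc.png",cv2.resize(c,None,fx=4,fy=4,interpolation=cv2.INTER_CUBIC))
for n,uv,z in[("hub",(236,183),94),("knob",(255,172.5),137),("fing",(313,154),46),("post",(254,103),48),("block",(222,109),97)]:
    print(n,at(f,uv,z).round(1), f["z_map"][int(uv[1]),int(uv[0])])
for n,uv in [("c1",(174,86)),("c2",(338,121)),("c3",(306,287)),("c4",(137,253))]: print(n,at(f,uv,12).round(1))
E
```

```text
hub [573.4  72.3  94. ] 1142.074
knob [596.6  24.6 137. ] 1092.9073
fing [ 657.4 -123.2   46. ] 1190.0068
post [787.5  33.8  48. ] 1205.5833
block [758.1 112.1  97. ] 1139.149
c1 [837.4 251.6  12. ]
c2 [ 752.7 -191.9   12. ]
c3 [ 308.8 -114.8   12. ]
c4 [387.1 334.7  12. ]
```

View pics/topc.png

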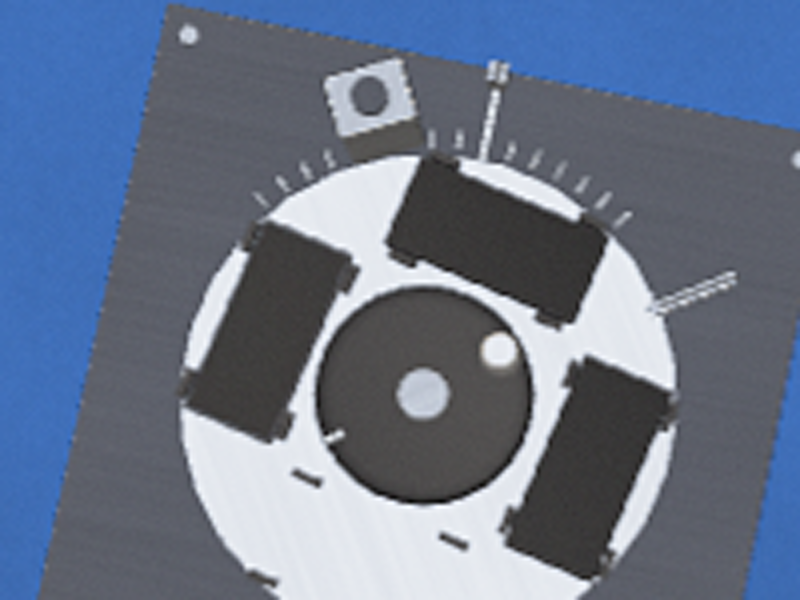

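```bash
python3 - <<'E'
import pickle,bench
from h import *
print([n for n in dir(bench) if not n.startswith('_')], getattr(bench,'pinch_z',None))
d=pickle.load(open("f0.pkl","rb"));f=d["top"]
g=lambda x,y,z: at(f,((x+.5)/4-.5+130,(y+.5)/4-.5+85),z)
hub=g(422,393,94);post=g(497,72,48);print("hub",hub,"post",post,np.linalg.norm((post-hub)[:2]))
a=lambda p:np.arctan2(*(p-hub)[1::-1])
z0=a(post);print("zero",z0)
for n,p in[("ftip",g(736,277,46)),("froot",g(652,309,46)),("knob",g(499,350,137)),("line",g(484,157,12)),("blk r-top",g(402,58,97)),("blk r-bot",g(418,121,97)),("blk l-top",g(325,80,97)),("blk l-bot",g(340,137,97)),("jar",g((294-130)*4,(271-85)*4,62)),("cl",g((149-130)*4,(244-85)*4,97))]:
    print(n,p.round(1),"r",np.linalg.norm((p-hub)[:2]).round(1),"ang",(a(p)-z0).round(3))
# knob from depth
for n in("top","scene"):
    f=d[n];v,u=np.nonzero(f["z_map"]>0)
    P=cv2.undistortPoints(np.c_[u,v].astype(float)[:,None],f["K"],f["distortion"])[:,0]
    P=np.c_[P,np.ones(len(P))]*f["z_map"][v,u][:,None]
    P=R.from_rotvec(np.ravel(f["rotation"])).apply(P)+f["xyz"]
    r=np.linalg.norm(P[:,:2]-hub[:2],axis=1)
    for nm,m in[("knobtop",(r<75)&(P[:,2]>130)&(P[:,2]<145)),("hubtop",(r<20)&(P[:,2]>91)&(P[:,2]<97)),("blocktop",(r<240)&(r>150)&(P[:,2]>90)&(P[:,2]<105)),("knoball",(r<75)&(P[:,2]>105))]:
        q=P[m]; print(n,nm,len(q),q.mean(0).round(1),q.min(0).round(1),q.max(0).round(1)) if len(q) else 0
E
```

```text
['MotionError', 'close_job', 'grab_frame', 'pinch_z', 'read_state'] 18.700000000000003
hub [573.61059751  74.49103395  94.        ] post [788.4669172  34.1052807  48.       ] 218.61895429564663
zero -0.18579840143700402
ftip [ 657.7 -124.9   46. ] r 216.4 ang -0.986
froot [635.6 -70.7  46. ] r 157.8 ang -0.982
knob [597.4  26.1 137. ] r 54.0 ang -0.928
line [739.7  42.5  12. ] r 169.2 ang -0.005
blk r-top [783.5  92.5  97. ] r 210.7 ang 0.271
blk r-bot [744.   81.4  97. ] r 170.5 ang 0.226
blk l-top [768.5 140.3  97. ] r 205.7 ang 0.512
blk l-bot [732.7 129.9  97. ] r 168.5 ang 0.521
jar [356.4 -78.   62. ] r 265.4 ang -2.344
cl [417.8 283.6  97. ] r 260.8 ang 2.397
top knobtop 75 [597.1  26.7 136.3] [586.1  15.1 130.3] [607.7  36.8 141.3]
top hubtop 103 [573.9  75.2  93.8] [558.1  59.9  91.1] [588.6  90.1  96.8]
top blocktop 297 [757.1 112.6  98.2] [732.9  84.1  90.9] [784.3 140.3 105. ]
top knoball 87 [596.2  26.  133.5] [585.4  15.  105.9] [607.7  36.8 141.3]
scene knobtop 84 [603.8  21.7 135. ] [591.   11.8 130.2] [612.8  33.3 139.9]
scene hubtop 94 [578.   72.4  93.1] [562.8  57.3  91.1] [592.9  87.   96.3]
scene blocktop 425 [763.9 106.4  98.3] [735.5  79.2  90.1] [787.5 138.8 104.9]
scene knoball 199 [606.6  20.2 124.7] [591.   10.8 105.2] [616.   33.6 139.9]
```

Request:
arm_command --targets '[0,0,0,0.084,-0.1285,0,-1,0,0,0,0.084,-0.1285,0,-1,0,0,0,0.084,-0.1285,0,-1,0,0,0,0.084,-0.1285,0,-1,0,0,0,0.084,-0.1285,0,-1,0,0,0,0.084,-0.1285,0,-1,0,0,0,0.084,-0.1285,0,-1,0,0,0,0.084,-0.1285,0,-1,0,0,0,0.084,-0.1285,0,-1,0,0,0,0.084,-0.1285,0,-1]'

```text
t: 0.93
tcp_pos: [433.5, 279.8, 231.0]
tcp_rot: [3.059, -0.712, -0.001]
wrist_force: [0.2, 0.5, -0.1]
width: 85.1
gripper_force: 0.0
```

Request:
arm_command --targets '[0,0,0,0.084,-0.1285,0,-1,0,0,0,0.084,-0.1285,0,-1,0,0,0,0.084,-0.1285,0,-1,0,0,0,0.084,-0.1285,0,-1,0,0,0,0.084,-0.1285,0,-1,0,0,0,0.084,-0.1285,0,-1,0,0,0,0.084,-0.1285,0,-1,0,0,0,0.084,-0.1285,0,-1,0,0,0,0.084,-0.1285,0,-1,0,0,0,0.084,-0.1285,0,-1,0,0,0,0,0,0,-1,0,0,0,0,0,0,-1]'

```text
t: 1.93
tcp_pos: [601.4, 22.8, 230.0]
tcp_rot: [3.058, -0.717, -0.003]
wrist_force: [-1.0, -0.7, -0.8]
width: 85.6
gripper_force: 0.0
```

```bash
python3 - <<'E'
from bench import *
import pickle
from h import *
s=read_state();f=grab_frame("wrist");pickle.dump((s,f),open("w0.pkl","wb"));cv2.imwrite("pics/w0.png",f["pixels"])
print(s["t"],s["tcp_pos"],s["tcp_rot"],s["wrist_force"]);print(f["hand_eye"],f["K"],f["distortion"])
E
```

```text
1.9333 [601.35127793  22.82838985 230.00356026] [ 3.05768199e+00 -7.16763153e-01 -2.98936711e-03] [-1.01916724 -0.74127262 -0.84436169]
[[-3.14990333e-04 -9.64191685e-01 -2.65206136e-01  6.68501394e+01]
 [ 9.99999793e-01 -1.55070000e-04 -6.23941306e-04  6.53635543e-02]
 [ 5.60473503e-04 -2.65206278e-01  9.64191535e-01 -1.43044129e+02]
 [ 0.00000000e+00  0.00000000e+00  0.00000000e+00  1.00000000e+00]] [[265.33805934   0.         250.40154685]
 [  0.         265.33805934 191.74396802]
 [  0.           0.           1.        ]] [-0.05300525  0.          0.          0.          0.        ]
```

View pics/w0.png

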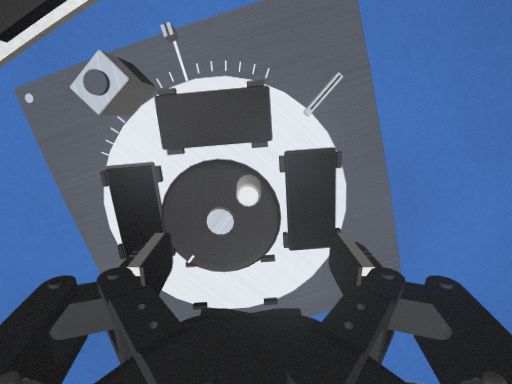

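In the wrist view the knob's top is at about (248,196), the hub at (220,222), the finger tip at (340,75), the post at (167,29) and the zero line's inner end at (186,80).

```bash
cat >> h.py <<'E'
def wcam(s,f):
    T=np.eye(4);T[:3,:3]=R.from_rotvec(s["tcp_rot"]).as_matrix();T[:3,3]=s["tcp_pos"]
    M=T@np.array(f["hand_eye"]); g=dict(f);g["rotation"]=R.from_matrix(M[:3,:3]).as_rotvec();g["xyz"]=M[:3,3];return g
E
python3 - <<'E'
import pickle
from h import *
s,f=pickle.load(open("w0.pkl","rb"));f=wcam(s,f)
hub=at(f,(220.5,222),94);print("hub",hub)
for n,uv,z in[("knobtop",(248,196),137),("post",(167,29),48),("ftip",(340,75),46),("froot",(307,113),46),("line",(186,80),12),("rimL",(161,212),88),("rimR",(279,216),88)]:
    p=at(f,uv,z);print(n,p.round(1),np.linalg.norm((p-hub)[:2]).round(1),np.arctan2(*(p-hub)[1::-1]).round(3))
v,u=np.nonzero(f["z_map"]>0)
P=cv2.undistortPoints(np.c_[u,v].astype(float)[:,None],f["K"],f["distortion"])[:,0]
P=np.c_[P,np.ones(len(P))]*f["z_map"][v,u][:,None]
P=R.from_rotvec(f["rotation"]).apply(P)+f["xyz"]
r=np.linalg.norm(P[:,:2]-hub[:2],axis=1)
for nm,m in[("knobtop",(r<75)&(P[:,2]>133)&(P[:,2]<142)),("hubtop",(r<20)&(P[:,2]>91)&(P[:,2]<97)),("blk",(r<240)&(r>150)&(P[:,2]>92)&(P[:,2]<103))]:
    q=P[m]; print(nm,len(q),np.median(q,0).round(1),((q.max(0)+q.min(0))/2).round(1),np.ptp(q,axis=0).round(1)) if len(q) else 0
E
```

```text
hub [575.53378664  73.20500876  94.        ]
knobtop [600.2  25.8 137. ] 53.4 -1.09
post [790.1  32.4  48. ] 218.4 -0.188
ftip [ 659.8 -122.1   46. ] 212.7 -1.164
froot [637.4 -70.4  46. ] 156.4 -1.164
line [741.3  45.1  12. ] 168.1 -0.168
rimL [614.8 130.4  88. ] 69.4 0.97
rimR [550.4  11.5  88. ] 66.6 -1.958
knobtop 415 [601.8  24.8 136.9] [600.8  25.3 136. ] [22.  21.6  6. ]
hubtop 563 [577.   73.2  93.3] [576.9  73.3  93.1] [30.7 31.2  4. ]
blk 1762 [758.8 106.7  97.5] [761.3 111.6  97.5] [52.2 58.  11. ]
```

Request:
arm_command --targets '[0,0,0,-0.004,0.013,-0.11,-1,0,0,0,0,0,-0.11,-1,0,0,0,0,0,-0.11,-1,0,0,0,0,0,-0.11,-1,0,0,0,0,0,-0.11,-1,0,0,0,0,0,-0.11,-1,0,0,0,0,0,0,-1]'

```text
t: 2.57
tcp_pos: [597.2, 27.8, 93.9]
tcp_rot: [3.058, -0.71, -0.012]
wrist_force: [-0.4, 0.0, -1.1]
width: 85.6
gripper_force: 0.0
```

Request:
arm_command --targets '[0,0,0,0,0,0,0.2,0,0,0,0,0,0,0.6,0,0,0,0,0,0,1,0,0,0,0,0,0,1,0,0,0,0,0,0,1,0,0,0,0,0,0,1,0,0,0,0,0,0,1,0,0,0,0,0,0,1]'

```text
t: 3.23
tcp_pos: [601.1, 27.0, 100.8]
tcp_rot: [-3.059, 0.712, -0.004]
wrist_force: [-0.9, 0.2, 5.9]
width: 23.3
gripper_force: 59.4
```

```bash
python3 - <<'E'
from bench import *
s=read_state();print(s)
E
```

```text
{'t': 3.2333, 'qpos': array([ 3.77906519e-01,  6.64299635e-02, -1.25888090e-01,  6.07905620e-04,
       -1.37616964e+00,  7.35167619e-01]), 'joint_vel': array([ 0.00016306,  0.00140627,  0.00099134, -0.00023592, -0.00086793,
       -0.0014469 ]), 'joint_efforts': array([-7.57949017e-01, -3.42086327e+01,  3.12313271e+01,  6.21459916e+00,
        2.13465281e-01,  1.53167807e-04]), 'tcp_pos': array([601.06239462,  26.97379747, 100.84450758]), 'tcp_rot': array([-3.05891184,  0.71236161, -0.00351248]), 'wrist_force': array([-0.90940143,  0.21504518,  5.86053746]), 'torque': array([ 0.42353683,  0.34377069, -0.00824071]), 'gripper_force': 59.3734680803027, 'width': 23.314820643260575}
```

```bash
cat > arc.py <<'E'
import numpy as np,sys
def arc(a0,a1,n,hold=0,r=54,k=1):
    a=np.linspace(a0,a1,n+1);p=np.c_[np.cos(a),np.sin(a)]*r/200
    d=np.diff(np.round(p,4),axis=0)
    print(f"{a1:.3f}",", ".join(f"0, 0, 0, {x:.4f}, {y:.4f}, 0, 1" for x,y in d)+", 0, 0, 0, 0, 0, 0, 1"*hold)
if __name__=="__main__": arc(*map(float,sys.argv[1:3]),*map(int,sys.argv[3:5]))
E
python3 arc.py -1.097 -0.647 9 3
```

```text
-0.647 0, 0, 0, 0.0118, 0.0065, 0, 1, 0, 0, 0, 0.0116, 0.0070, 0, 1, 0, 0, 0, 0.0111, 0.0076, 0, 1, 0, 0, 0, 0.0108, 0.0082, 0, 1, 0, 0, 0, 0.0103, 0.0087, 0, 1, 0, 0, 0, 0.0099, 0.0092, 0, 1, 0, 0, 0, 0.0094, 0.0097, 0, 1, 0, 0, 0, 0.0089, 0.0101, 0, 1, 0, 0, 0, 0.0084, 0.0105, 0, 1, 0, 0, 0, 0, 0, 0, 1, 0, 0, 0, 0, 0, 0, 1, 0, 0, 0, 0, 0, 0, 1
```

Request:
arm_command --targets '[0,0,0,0.012,0.006,0,1,0,0,0,0.011,0.007,0,1,0,0,0,0.011,0.008,0,1,0,0,0,0.011,0.008,0,1,0,0,0,0.01,0.009,0,1,0,0,0,0.01,0.009,0,1,0,0,0,0.0095,0.01,0,1,0,0,0,0.009,0.01,0,1,0,0,0,0.0085,0.0105,0,1,0,0,0,0,0,0,1,0,0,0,0,0,0,1,0,0,0,0,0,0,1]'

```text
t: 4.23
tcp_pos: [618.8, 42.5, 100.8]
tcp_rot: [-3.059, 0.712, -0.001]
wrist_force: [-3.1, 1.8, 7.4]
width: 23.1
gripper_force: 59.6
```

```bash
cat > st.py <<'E'
from bench import *
import numpy as np,sys
a=float(sys.argv[1]);s=read_state();p=s["tcp_pos"][:2]-[576.3,73.3];F=s["wrist_force"]
print("r",np.hypot(*p).round(1),"ang",np.arctan2(p[1],p[0]).round(3),"Ft",(-np.sin(a)*F[0]+np.cos(a)*F[1]).round(2),"Fr",(np.cos(a)*F[0]+np.sin(a)*F[1]).round(2),"Fz",F[2].round(1),s["torque"].round(2))
E
python3 st.py -0.647; python3 arc.py -.647 -.197 9 3
```

```text
r 52.5 ang -0.627 Ft -0.45 Fr -3.61 Fz 7.4 [0.57 1.47 0.05]
-0.197 0, 0, 0, 0.0079, 0.0110, 0, 1, 0, 0, 0, 0.0073, 0.0114, 0, 1, 0, 0, 0, 0.0067, 0.0117, 0, 1, 0, 0, 0, 0.0062, 0.0120, 0, 1, 0, 0, 0, 0.0055, 0.0123, 0, 1, 0, 0, 0, 0.0049, 0.0126, 0, 1, 0, 0, 0, 0.0043, 0.0128, 0, 1, 0, 0, 0, 0.0036, 0.0130, 0, 1, 0, 0, 0, 0.0030, 0.0132, 0, 1, 0, 0, 0, 0, 0, 0, 1, 0, 0, 0, 0, 0, 0, 1, 0, 0, 0, 0, 0, 0, 1
```

Request:
arm_command --targets '[0,0,0,0.008,0.011,0,1,0,0,0,0.007,0.0115,0,1,0,0,0,0.0065,0.0115,0,1,0,0,0,0.006,0.012,0,1,0,0,0,0.0055,0.0125,0,1,0,0,0,0.005,0.0125,0,1,0,0,0,0.004,0.013,0,1,0,0,0,0.0035,0.013,0,1,0,0,0,0.003,0.013,0,1]'

```text
t: 4.98
tcp_pos: [628.0, 63.1, 100.8]
tcp_rot: [3.057, -0.713, -0.0]
wrist_force: [-6.7, -3.0, 8.8]
width: 23.4
gripper_force: 59.7
```

```bash
python3 st.py -0.197; python3 arc.py -.197 0.003 8 3; python3 - <<'E'
import pickle
from bench import *
from h import *
s=read_state();f=grab_frame("top");w=grab_frame("wrist");pickle.dump((s,f,w),open("w1.pkl","wb"))
c=cv2.resize(f["pixels"][85:235,130:330],None,fx=3,fy=3,interpolation=cv2.INTER_CUBIC)
cv2.imwrite("pics/w1.png",np.vstack([c[:,:],cv2.resize(w["pixels"][0:150,0:400],(600,225))[:150]]))
E
```

```text
r 52.7 ang -0.196 Ft -4.25 Fr -6.01 Fz 8.8 [-1.14  2.06 -0.03]
0.003 0, 0, 0, 0.0012, 0.0066, 0, 1, 0, 0, 0, 0.0011, 0.0067, 0, 1, 0, 0, 0, 0.0009, 0.0066, 0, 1, 0, 0, 0, 0.0007, 0.0068, 0, 1, 0, 0, 0, 0.0006, 0.0067, 0, 1, 0, 0, 0, 0.0004, 0.0067, 0, 1, 0, 0, 0, 0.0002, 0.0068, 0, 1, 0, 0, 0, 0.0001, 0.0067, 0, 1, 0, 0, 0, 0, 0, 0, 1, 0, 0, 0, 0, 0, 0, 1, 0, 0, 0, 0, 0, 0, 1
```

View pics/w1.png

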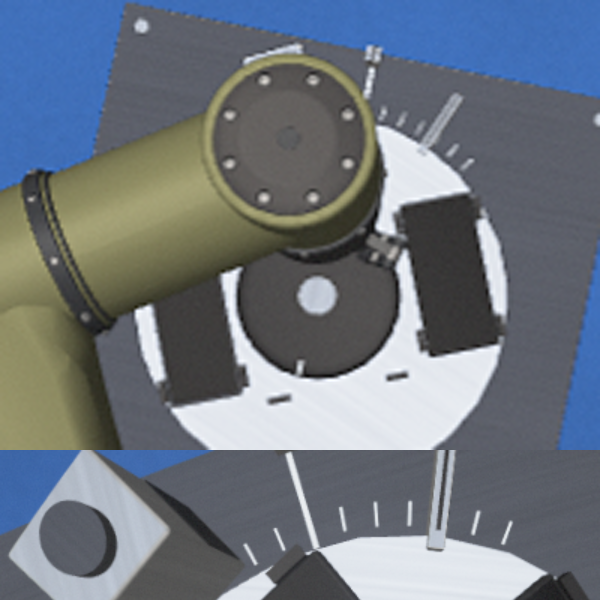

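In the top view the finger has its tip at crop (458,95) and root at (425,152), clockwise of the zero line. The wrist view shows the same, with the block still clear ahead of it.

```bash
python3 - <<'E'
import pickle
from h import *
s,f,w=pickle.load(open("w1.pkl","rb"));w=wcam(s,w)
hub=np.array([573.6,74.5]);z0=-.186
for uv in[(458,95),(425,152)]:
    p=at(f,((uv[0]+.5)/3-.5+130,(uv[1]+.5)/3-.5+85),46)[:2]-hub;print(np.hypot(*p),np.arctan2(p[1],p[0])-z0)
hub=np.array([576,73.3])
# wrist crop scale 1.5: finger, line, block near corner
for n,uv,z in[("f root",(436,550),46),("f far",(445,452),46),("line in",(316,547),12),("line out",(290,452),12),("blk top corner right",(168,528),97),("blk top low",(120,598),97),("blk top upr",(87,450),97)]:
    p=at(w,(uv[0]/1.5,(uv[1]-450)/1.5),z)[:2]-hub;print(n,np.hypot(*p).round(1),(np.arctan2(p[1],p[0])-z0).round(3),p.round(1))
E
```

```text
214.7318428250773 -0.3828846185840054
157.2689717875997 -0.4086014431226536
f root 154.1 -0.365 [131.4 -80.6]
f far 195.3 -0.359 [ 166.9 -101.3]
line in 167.5 0.005 [164.8 -30.2]
line out 215.7 -0.0 [212.  -39.9]
blk top corner right 174.5 0.237 [174.2   8.9]
blk top low 167.1 0.411 [162.9  37.2]
blk top upr 209.9 0.285 [208.9  20.7]
```

```bash
python3 arc.py -.197 0.163 10 2;python3 arc.py .163 0.523 24 0
```

```text
0.163 0, 0, 0, 0.0017, 0.0095, 0, 1, 0, 0, 0, 0.0014, 0.0096, 0, 1, 0, 0, 0, 0.0010, 0.0097, 0, 1, 0, 0, 0, 0.0007, 0.0097, 0, 1, 0, 0, 0, 0.0004, 0.0097, 0, 1, 0, 0, 0, 0.0000, 0.0097, 0, 1, 0, 0, 0, -0.0004, 0.0097, 0, 1, 0, 0, 0, -0.0007, 0.0097, 0, 1, 0, 0, 0, -0.0011, 0.0097, 0, 1, 0, 0, 0, -0.0014, 0.0096, 0, 1, 0, 0, 0, 0, 0, 0, 1, 0, 0, 0, 0, 0, 0, 1
0.523 0, 0, 0, -0.0007, 0.0040, 0, 1, 0, 0, 0, -0.0007, 0.0040, 0, 1, 0, 0, 0, -0.0008, 0.0040, 0, 1, 0, 0, 0, -0.0009, 0.0039, 0, 1, 0, 0, 0, -0.0009, 0.0040, 0, 1, 0, 0, 0, -0.0010, 0.0039, 0, 1, 0, 0, 0, -0.0010, 0.0039, 0, 1, 0, 0, 0, -0.0011, 0.0039, 0, 1, 0, 0, 0, -0.0012, 0.0039, 0, 1, 0, 0, 0, -0.0012, 0.0038, 0, 1, 0, 0, 0, -0.0013, 0.0039, 0, 1, 0, 0, 0, -0.0013, 0.0038, 0, 1, 0, 0, 0, -0.0014, 0.0038, 0, 1, 0, 0, 0, -0.0015, 0.0038, 0, 1, 0, 0, 0, -0.0015, 0.0038, 0, 1, 0, 0, 0, -0.0015, 0.0037, 0, 1, 0, 0, 0, -0.0016, 0.0037, 0, 1, 0, 0, 0, -0.0017, 0.0037, 0, 1, 0, 0, 0, -0.0017, 0.0037, 0, 1, 0, 0, 0, -0.0018, 0.0036, 0, 1, 0, 0, 0, -0.0019, 0.0036, 0, 1, 0, 0, 0, -0.0019, 0.0036, 0, 1, 0, 0, 0, -0.0019, 0.0035, 0, 1, 0, 0, 0, -0.0020, 0.0036, 0, 1
```

Moving in x about 0.8 mm less than the arc, to ease the radial pull.

Request:
arm_command --targets '[0,0,0,0,0.0095,0,1,0,0,0,0,0.0095,0,1,0,0,0,0,0.0095,0,1,0,0,0,0,0.01,0,1,0,0,0,0,0.0095,0,1,0,0,0,0,0.01,0,1,0,0,0,-0.0005,0.0095,0,1,0,0,0,-0.001,0.0095,0,1,0,0,0,-0.001,0.0095,0,1,0,0,0,-0.0015,0.0095,0,1]'

```text
t: 5.92
tcp_pos: [628.5, 82.1, 100.8]
tcp_rot: [3.058, -0.714, 0.004]
wrist_force: [0.8, -4.2, 5.0]
width: 23.3
gripper_force: 59.4
```

```bash
python3 st.py 0.163
```

```text
r 52.9 ang 0.168 Ft -4.23 Fr 0.12 Fz 5.0 [-1.5  -0.28 -0.09]
```

Request:
arm_command --targets '[0,0,0,-0.001,0.004,0,1,0,0,0,-0.0005,0.004,0,1,0,0,0,-0.001,0.004,0,1,0,0,0,-0.001,0.004,0,1,0,0,0,-0.001,0.004,0,1,0,0,0,-0.001,0.004,0,1,0,0,0,-0.001,0.004,0,1,0,0,0,-0.001,0.004,0,1,0,0,0,-0.001,0.004,0,1,0,0,0,-0.001,0.003,0,1]'

```text
t: 6.75
tcp_pos: [626.7, 90.2, 100.8]
tcp_rot: [3.058, -0.714, 0.004]
wrist_force: [-0.3, -4.0, 5.8]
width: 23.1
gripper_force: 59.4
```

```bash
python3 st.py 0.31
```

```text
r 53.1 ang 0.323 Ft -3.71 Fr -1.51 Fz 5.8 [-1.32 -0.37  0.03]
```

Request:
arm_command --targets '[0,0,0,-0.001,0.0025,0,1,0,0,0,-0.001,0.0025,0,1,0,0,0,-0.001,0.0025,0,1,0,0,0,-0.001,0.0025,0,1]'

```text
t: 7.08
tcp_pos: [626.0, 92.3, 100.9]
tcp_rot: [3.059, -0.714, 0.005]
wrist_force: [2.2, -3.9, 5.4]
width: 23.4
gripper_force: 59.4
```

```bash
python3 st.py 0.36
```

```text
r 53.2 ang 0.364 Ft -4.39 Fr 0.69 Fz 5.4 [-1.35 -0.49 -0.01]
```

Request:
arm_command --targets '[0,0,0,-0.001,0.0025,0,1,0,0,0,-0.001,0.0025,0,1,0,0,0,-0.001,0.0025,0,1,0,0,0,-0.001,0.0025,0,1]'

```text
t: 7.42
tcp_pos: [625.2, 94.3, 100.9]
tcp_rot: [3.059, -0.714, 0.005]
wrist_force: [2.2, -3.7, 4.1]
width: 23.3
gripper_force: 59.3
```

```bash
python3 st.py 0.4
```

```text
r 53.3 ang 0.405 Ft -4.26 Fr 0.54 Fz 4.1 [-1.5  -0.67  0.04]
```

Request:
arm_command --targets '[0,0,0,-0.001,0.0025,0,1,0,0,0,-0.001,0.0025,0,1,0,0,0,-0.001,0.0025,0,1,0,0,0,-0.001,0.0025,0,1]'

```text
t: 7.75
tcp_pos: [625.1, 94.5, 100.9]
tcp_rot: [3.056, -0.715, 0.007]
wrist_force: [7.0, -10.7, 2.3]
width: 23.5
gripper_force: 59.1
```

```bash
python3 st.py 0.43; python3 - <<'E'
import pickle
from bench import *
from h import *
s=read_state();w=grab_frame("wrist");pickle.dump((s,w),open("w2.pkl","wb"))
cv2.imwrite("pics/w2.png",cv2.resize(w["pixels"][0:150,0:400],(800,300)))
E
```

```text
r 53.2 ang 0.41 Ft -12.69 Fr 1.93 Fz 2.3 [-3.8  -2.37  0.02]
```

View pics/w2.png

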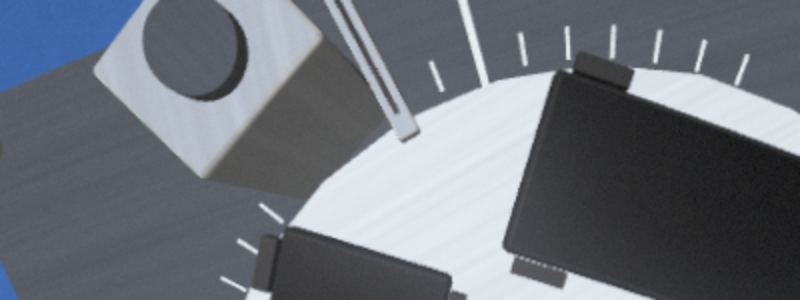

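The finger bears against the block, with about 12.7 N at the knob. I'll push a little more and hold.

Request:
arm_command --targets '[0,0,0,-0.0005,0.0015,0,1,0,0,0,0,0,0,1,0,0,0,0,0,0,1,0,0,0,0,0,0,1,0,0,0,0,0,0,1]'

```text
t: 8.22
tcp_pos: [625.1, 94.5, 100.9]
tcp_rot: [3.056, -0.715, 0.008]
wrist_force: [6.7, -11.1, 2.6]
width: 23.3
gripper_force: 59.1
```

```bash
python3 st.py 0.43; for i in 1; do python3 arc.py .42 .06 12 0;python3 arc.py .06 -.12 12 0; done; python3 - <<'E'
import pickle
from h import *
s,w=pickle.load(open("w2.pkl","rb"));w=wcam(s,w);hub=np.array([576,73.3])
for n,uv,z in[("f root",(409,135),46),("f far",(336,0),46),("line in",(484,85),12),("line out",(463,0),12)]:
    p=at(w,(uv[0]/2,uv[1]/2),z)[:2]-hub;print(n,np.hypot(*p).round(1),(np.arctan2(p[1],p[0])+.186).round(3))
E
```

```text
r 53.3 ang 0.41 Ft -12.89 Fr 1.45 Fz 2.6 [-3.53 -2.2  -0.  ]
0.060 0, 0, 0, 0.0032, -0.0074, 0, 1, 0, 0, 0, 0.0030, -0.0076, 0, 1, 0, 0, 0, 0.0027, -0.0076, 0, 1, 0, 0, 0, 0.0025, -0.0077, 0, 1, 0, 0, 0, 0.0023, -0.0078, 0, 1, 0, 0, 0, 0.0021, -0.0078, 0, 1, 0, 0, 0, 0.0018, -0.0079, 0, 1, 0, 0, 0, 0.0015, -0.0080, 0, 1, 0, 0, 0, 0.0014, -0.0080, 0, 1, 0, 0, 0, 0.0011, -0.0080, 0, 1, 0, 0, 0, 0.0008, -0.0080, 0, 1, 0, 0, 0, 0.0006, -0.0081, 0, 1
-0.120 0, 0, 0, 0.0002, -0.0041, 0, 1, 0, 0, 0, 0.0002, -0.0040, 0, 1, 0, 0, 0, 0.0001, -0.0041, 0, 1, 0, 0, 0, 0.0000, -0.0040, 0, 1, 0, 0, 0, 0.0000, -0.0040, 0, 1, 0, 0, 0, -0.0001, -0.0041, 0, 1, 0, 0, 0, -0.0002, -0.0040, 0, 1, 0, 0, 0, -0.0002, -0.0041, 0, 1, 0, 0, 0, -0.0003, -0.0040, 0, 1, 0, 0, 0, -0.0003, -0.0041, 0, 1, 0, 0, 0, -0.0004, -0.0040, 0, 1, 0, 0, 0, -0.0004, -0.0040, 0, 1
f root 154.9 0.215
f far 203.7 0.216
line in 168.5 0.012
line out 200.5 0.007
```

Request:
arm_command --targets '[0,0,0,-0.001,0.002,0,1,0,0,0,0,0,0,1,0,0,0,0,0,0,1,0,0,0,0,0,0,1,0,0,0,0,0,0,1]'

```text
t: 8.63
tcp_pos: [625.1, 94.6, 100.9]
tcp_rot: [3.056, -0.715, 0.008]
wrist_force: [7.0, -12.6, 2.9]
width: 23.3
gripper_force: 59.1
```

```bash
python3 st.py 0.41
```

```text
r 53.2 ang 0.411 Ft -14.41 Fr 1.42 Fz 2.9 [-3.98 -2.58  0.02]
```

Request:
arm_command --targets '[0,0,0,0.0035,-0.007,0,1,0,0,0,0.003,-0.0075,0,1,0,0,0,0.003,-0.0075,0,1,0,0,0,0.0025,-0.0075,0,1,0,0,0,0.0025,-0.008,0,1,0,0,0,0.002,-0.008,0,1,0,0,0,0.002,-0.008,0,1,0,0,0,0.0015,-0.008,0,1,0,0,0,0.0015,-0.008,0,1,0,0,0,0.001,-0.008,0,1,0,0,0,0.001,-0.008,0,1,0,0,0,0.0005,-0.008,0,1]'

```text
t: 9.63
tcp_pos: [628.8, 79.6, 100.9]
tcp_rot: [-3.059, 0.712, -0.004]
wrist_force: [0.4, 0.9, 5.8]
width: 23.2
gripper_force: 59.5
```

```bash
python3 st.py 0.07
```

```text
r 52.9 ang 0.119 Ft 0.9 Fr 0.44 Fz 5.8 [ 0.19 -0.1   0.03]
```

Request:
arm_command --targets '[0,0,0,0.0005,-0.005,0,1,0,0,0,0.0005,-0.005,0,1,0,0,0,0.0005,-0.005,0,1,0,0,0,0,-0.005,0,1,0,0,0,0,-0.005,0,1,0,0,0,0,-0.005,0,1,0,0,0,0,-0.005,0,1,0,0,0,0,-0.005,0,1,0,0,0,0,-0.005,0,1,0,0,0,-0.0005,-0.005,0,1,0,0,0,0,-0.005,0,1]'

```text
t: 10.55
tcp_pos: [628.9, 69.8, 100.9]
tcp_rot: [-3.057, 0.711, -0.004]
wrist_force: [-0.6, 3.8, 6.5]
width: 23.1
gripper_force: 59.7
```

```bash
python3 st.py -0.09; python3 - <<'E'
import pickle
from bench import *
from h import *
s=read_state();w=grab_frame("wrist");pickle.dump((s,w),open("w3.pkl","wb"))
cv2.imwrite("pics/w3.png",cv2.resize(w["pixels"][0:110,50:250],(800,440),interpolation=cv2.INTER_CUBIC))
E
```

```text
r 52.7 ang -0.067 Ft 3.71 Fr -0.93 Fz 6.5 [ 1.48  0.39 -0.03]
```

View pics/w3.png

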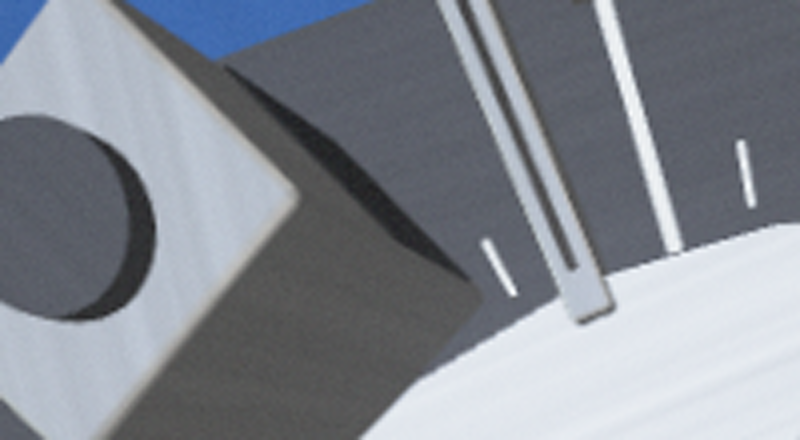

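The finger, with its root at crop (592,315) and centre at (466,0), lies just anticlockwise of the zero line, which runs from (674,250) to (603,0).

```bash
python3 - <<'E'
import pickle
from h import *
s,w=pickle.load(open("w3.pkl","rb"));w=wcam(s,w);hub=np.array([576.3,73.3])
for n,uv,z in[("f root",(592,312),46),("f far",(466,0),46),("line in",(674,250),12),("line out",(603,0),12)]:
    p=at(w,((uv[0]+.5)/4-.5+50,(uv[1]+.5)/4-.5),z)[:2]-hub;print(n,np.hypot(*p).round(1),(np.arctan2(p[1],p[0])+.186).round(3))
E
```

```text
f root 155.1 0.107
f far 208.5 0.105
line in 167.4 0.011
line out 215.2 0.008
```

Request:
arm_command --targets '[0,0,0,0,-0.004,0,1,0,0,0,-0.0005,-0.004,0,1,0,0,0,-0.0005,-0.004,0,1,0,0,0,-0.0005,-0.004,0,1,0,0,0,-0.0005,-0.004,0,1,0,0,0,-0.0005,-0.003,0,1,0,0,0,0,-0.001,0,1,0,0,0,0,0,0,1,0,0,0,0,0,0,1]'

```text
t: 11.35
tcp_pos: [628.3, 64.9, 100.8]
tcp_rot: [-3.057, 0.711, -0.003]
wrist_force: [-1.3, 3.6, 5.9]
width: 23.2
gripper_force: 59.7
```

```bash
python3 st.py -0.16; python3 - <<'E'
import pickle
from bench import *
from h import *
s=read_state();w=grab_frame("wrist");pickle.dump((s,w),open("w4.pkl","wb"))
cv2.imwrite("pics/w4.png",cv2.resize(w["pixels"][0:110,50:250],(800,440),interpolation=cv2.INTER_CUBIC))
E
```

```text
r 52.7 ang -0.161 Ft 3.39 Fr -1.85 Fz 5.9 [1.3  0.52 0.03]
```

View pics/w4.png

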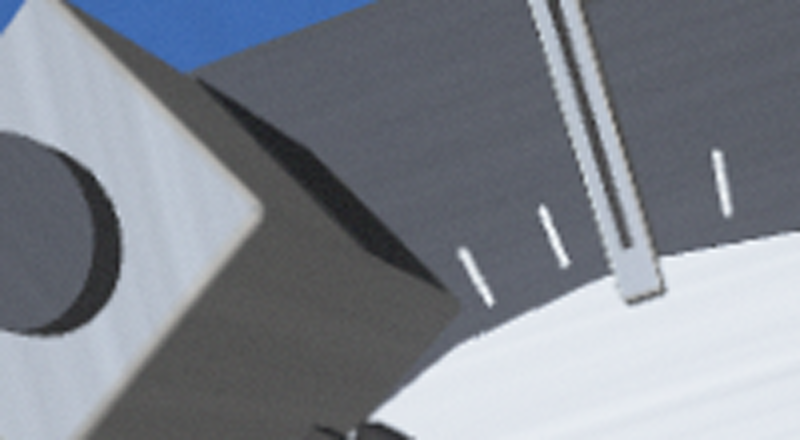

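Request:
arm_command --targets '[0,0,0,0,0.002,0,1,0,0,0,0,0,0,1,0,0,0,0,0,0,-1,0,0,0,0,0,0,-1,0,0,0,0,0,0,-1,0,0,0,0,0,0,-1,0,0,0,0,0,0,-1,0,0,0,0,0,0,-1,0,0,0,0,0,0,-1,0,0,0,0,0,0,-1]'

```text
t: 12.23
tcp_pos: [627.5, 63.9, 99.2]
tcp_rot: [3.059, -0.713, -0.0]
wrist_force: [0.1, 0.2, -0.9]
width: 85.5
gripper_force: 0.0
```

Request:
arm_command --targets '[0,0,0,0,0,0.05,-1,0,0,0,0,0,0.1,-1,0,0,0,0,0,0.15,-1,0,0,0,0,0,0.15,-1,0,0,0,0,0,0.15,-1,0,0,0,0,0,0,-1,0,0,0,0,0,0,-1,0,0,0,0,0,0,-1]'

```text
t: 12.9
tcp_pos: [627.5, 64.0, 219.5]
tcp_rot: [-3.059, 0.713, -0.0]
wrist_force: [0.5, -0.5, -0.8]
width: 85.3
gripper_force: 0.0
```

```bash
python3 - <<'E'
import pickle
from bench import *
from h import *
s=read_state();w=grab_frame("wrist");pickle.dump((s,w),open("w5.pkl","wb"))
cv2.imwrite("pics/w5.png",cv2.resize(w["pixels"][0:240,60:380],(800,600),interpolation=cv2.INTER_CUBIC))
print(s["tcp_pos"],s["wrist_force"])
s,w=pickle.load(open("w4.pkl","rb"));w=wcam(s,w);hub=np.array([576.3,73.3])
for uv in[(643,290),(557,0)]:
    p=at(w,((uv[0]+.5)/4-.5+50,(uv[1]+.5)/4-.5),46)[:2]-hub;print(np.hypot(*p).round(1),(np.arctan2(p[1],p[0])+.186).round(3))
E
```

```text
[627.473033    64.03013041 219.52624018] [ 0.48632946 -0.45220904 -0.78012831]
155.4 0.012
203.2 0.011
```

View pics/w5.png

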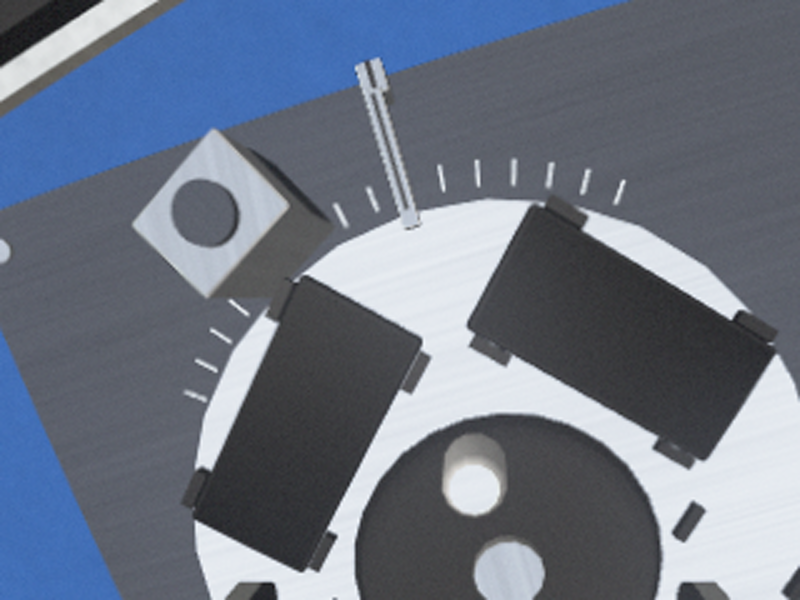

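The finger, from crop (411,220) to (376,95), lines up with the zero post at (371,74). The knob's top is at (471,490) and the hub at (509,572). Next I'll check the numbers.

```bash
python3 - <<'E'
import pickle
from h import *
s,w=pickle.load(open("w5.pkl","rb"));w=wcam(s,w)
g=lambda x,y,z:at(w,((x+.5)/2.5-.5+60,(y+.5)/2.5-.5),z)[:2]
hub=g(509,572,94);print(hub)
for n,x,y,z in[("knob",471,490,137),("root",411,221,46),("tip",377,97,46),("post",371,74,48)]:
    p=g(x,y,z)-[576.3,73.3];print(n,np.hypot(*p).round(1),np.arctan2(p[1],p[0]).round(3))
E
```

```text
[577.666343    73.06954041]
knob 53.8 -0.146
root 157.2 -0.173
tip 210.5 -0.18
post 219.4 -0.181
```

```bash
python3 -c "
from bench import *
print(close_job())"
```

```text
the job is handed in; nothing more can be done
None
```

I handed the job in; no verdict came back. By my measurements the finger bore on the stop block with about 14 N at the knob and was wound back to within about 0.01 rad of zero. The play was taken up clockwise to within about 0.03 rad (limit 0.06), the knob was let go, and I kept clear of the jar and bottle.

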